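# Step the signal attenuator to its third click

### The job

On the repair bench, set the attenuator with the orange lever to its third click. Push the lever with the fingertips from behind, away from its home end (marked by the white dot), one click at a time: let it rest in the first notch, then in the second, for about half a second each, and stop in the third without ever going on to the fourth. Do not pinch the lever or pull it by its front side, leave the blue lever alone, and leave the screwdriver, jar and meter where they are.

Things in the scene. Friction and masses are not known exactly. Their poses are not given: they have to be found in the camera images.
- orange_box: Attenuator to be set: black box with a grey top panel, fixed to the bench, 84 mm (its x) by 150 mm (its y), 46 mm high; origin at the centre of its underside. The lever's slot runs along the box's y axis over the middle of the top; home end towards -y, with a white dot (10 mm) beside it; clicks go towards +y. The box stands turned on the bench by up to 0.45 rad.
- orange_lever (a joint): Travel of the orange lever from its home stop along the box's +y, in m: 0 to 0.070. It has six notches 14 mm apart: home 0, first click 0.014, second 0.028, third 0.042, fourth 0.056, fifth 0.070. It starts at home. A sprung ball holds it in each notch: leaving a notch takes about 6 N, the resistance falls to almost nothing towards the ridge half way (7 mm on), and 1 to 2 mm past the ridge the lever snaps ahead by itself into the next notch and stays there.
- orange_tip (a point): Centre of the top of the orange lever tab. The tab is an upright block 26 mm (box x) by 18 mm (box y, the travel), its top 40 mm above the box's top panel, its lower edge 6 mm above the panel. This point is at box x 0, box y = -0.035 + lever value, 86 mm above the bench. Its back face, to be pushed, lies 9 mm towards the box's -y from this point.
- orange_front: Front half (9 mm, towards the box's +y) of the orange tab, moving with it; origin on the tab's mid plane at the height of the box's top panel, 40 mm under orange_tip. Not to be pressed by the fingers.
- blue_box: A second attenuator of the same build and size with a blue lever, which is to be left alone; it may stand to the left or to the right of the orange one.
- blue_lever (a joint): Travel of the blue lever in m, 0 to 0.070, same notches; it starts in its second notch (0.028).
- blue_tip (a point): Centre of the top of the blue lever tab (same tab as the orange one).
- screwdriver: Loose screwdriver, 170 mm long, red handle, lying on the bench; origin near its middle.
- jar: Loose closed jar, 48 mm across, 55 mm high, white cap; origin at the centre of its underside.
- meter: Loose yellow hand-held meter lying flat, 150 by 75 by 34 mm; origin at the centre of its underside.

How it is judged:
By the outcome, as a careful person would: the job done as asked, in the order asked, and still so for the second after the job is handed in, with the robot touching nothing.
It also fails if it takes over 54 s, if anything falls off the work surface, if the arm or the gripper's body presses on something with over 40 N, if the wrist force passes 120 N, or if a joint passes its speed limit or range.

### The arm

A 6-joint arm with a two-finger parallel gripper is mounted at the origin on the work surface. World frame = base frame: x ahead of the robot, y to its left, z up, the work surface at z = 0. Lengths are in m, angles in rad, forces in N, time in s.
With the tool pointing down it reaches from about 0.375 to 0.975 m from the base axis. Payload 3.8 kg.
Tool frame: the origin (TCP) lies at the very end of the fingers, on their centre line; the grasp point (between the pads) lies 19 mm behind it; z points along the fingers, y is the direction in which the jaws open and shut (so a half turn about z gives the same grasp; the last joint's range is limited). The gripper opens to 85 mm and grips with 20 to 120 N. Pads are 22 mm wide; open, the fingers measure 114 mm over their backs; the gripper's body (76 mm by 85 mm) begins 54 mm behind the grasp point. The pads swing forward as they close: fully open they stand 13 mm farther back than shut.
Start: joints at [-1.205, 0.264, 1.604, -0, 1.274, -0.037], TCP at [0.265, -0.621, 0.231] pointing down, gripper open.
Joint ranges: [-2.63, 2.63], [-0.94, 2.18], [0.31, 2.57], [-1.31, 4.45], [0, 2.66], [-2.55, 2.55]. Speed limits (rad/s): [2.57, 2.57, 3.14, 3.14, 3.14, 3.14].

### API

Orientations are given as a rotation vector (axis times angle).
In Python, from workcell import bot, read_camera, finish_job gives the robot as it stands. The module is installed in compiled form; this text tells all that it offers.
- The arm moves only by the tool servo_tool, never from a script. Its argument "targets" is text: rows parted by semicolons, each of 7 numbers parted by spaces: the turn, a rotation vector about the tool's x, y, z in rad, then the shift along the tool's x, y, z in mm, then the finger opening in mm, from 0 to 85.4. In form: wx wy wz x y z gripper; .... A call has 1 to 8 rows; each row shifts and turns the pose as measured when the row begins, along the tool's axes as they then stand; what a row does not reach is not made up. A row lasts 1/12 s, in which the tool goes at most 41.7 mm and 7.16 degrees, less where a joint would pass 70% of its speed; a pose out of reach is approached as far as the arm can. A call is refused whole if a number of a shift passes 41.7 or a number of a turn 0.125, either way. A call with a gripper value outside its range is refused whole. The fingers move at their own pace and stop on an object; "newtons" is the grip in N (left out, the last holds). Time passes only in rows, so rows that do not move let the fingers close. It gives the time, the measured TCP pose, the force and the opening at its end, in the units of the state.
- bot.read_state(): the state, without advancing time (a new reading comes with each control period).
- read_camera(name): name is "scene" or "top" or "wrist"; returns a dict with "image" (384x512x3 uint8, red, green, blue), "mtx" (3x3 intrinsics, pixels), "k1" (the pictures are not rectified: a ray, as slopes to the right and down, at radius r is drawn at 1 + k1 r^2 times it, then the intrinsics apply), "eye" and "orientation" of the camera in the world; the wrist camera has in their place "T_tool_cam" (4x4, takes a point from camera to tool coordinates, whose origin is the TCP and whose axes are the flange's). Camera axes: x right, y up, looking along -z (the intrinsics and any distortion apply to the point x, -y, -z); pixel columns grow to the right and rows downward; lengths in m; the calibration is good to about 2 mm. A picture is of the moment at which its call begins: read the wrist's pose just before it. There is no depth.
- finish_job(): hands the job in, once; it reports no verdict.
The state is a dict: "time": time; "q": joint angles; "joint_vel": joint speeds; "joint_torque": joint torques, N m; "tool_pos": TCP position; "tcp_rot": TCP orientation; "wrist_force": force on the tool from outside, world axes, zero at the start; "torque": the same for the moment, N m; "width": opening from 0.0 (shut) to 1.0 (fully open).
Only numpy, scipy, OpenCV 4.12 (cv2) and the standard library are available. Lean on these libraries where they do the work, as an engineer would, in place of code of your own. Each camera call takes 0.05 s, during which the arm holds its last target.

## Working session

There is one attempt and no reset: what is moved stays moved. The work goes in short steps, Python scripts to look and compute and a tool call to move; the robot and the scene stay as the last step left them, time stands still between calls to the robot, and variables do not carry over. Pictures are saved under pics/ and viewed, and the job is handed in when it is done.

Besides the shell and the picture viewer there is one more tool, called after "Request:" as name(argument=value, ...), one argument or row to a line, values as JSON. servo_tool: Moves the arm, as the interface text tells. Its arguments: {"type":"object","properties":{"targets":{"type":"string"},"newtons":{"type":"number"}},"required":["targets"]}

```bash
mkdir -p pics; cat > h.py <<'E'
import numpy as np, cv2
from scipy.spatial.transform import Rotation as R
from workcell import bot, read_camera, finish_job
def rot(o):
    o=np.array(o,float)
    if o.shape==(3,3): return o
    if o.size==4: return R.from_quat(o).as_matrix()
    return R.from_rotvec(o).as_matrix()
def cam(name):
    s=bot.read_state(); c=read_camera(name)
    if name=="wrist":
        T=np.eye(4);T[:3,:3]=rot(s["tcp_rot"]);T[:3,3]=s["tool_pos"]
        T=T@np.array(c["T_tool_cam"]); c["E"]=T[:3,3]; c["M"]=T[:3,:3]
    else: c["E"]=np.array(c["eye"]);c["M"]=rot(c["orientation"])
    return c
def ray(c,uv):
    K=np.array(c["mtx"]); k=c["k1"]
    uv=np.array(uv,float).reshape(-1,1,2)
    p=cv2.undistortPoints(uv,K,np.array([k,0,0,0,0.])).reshape(-1,2)
    d=np.c_[p[:,0],-p[:,1],-np.ones(len(p))]@c["M"].T
    return c["E"],d/np.linalg.norm(d,axis=1)[:,None]
def onplane(c,uv,z):
    e,d=ray(c,uv); return e+d*((z-e[2])/d[:,2])[:,None]
def tri(r1,r2):
    A=np.zeros((3,3));b=np.zeros(3);P=[]
    for e,d in (r1,r2):
        d=d.ravel();Q=np.eye(3)-np.outer(d,d);A+=Q;b+=Q@e
    x=np.linalg.solve(A,b)
    return x,[np.linalg.norm((np.eye(3)-np.outer(d.ravel(),d.ravel()))@(x-e)) for e,d in (r1,r2)]
def save(c,n): cv2.imwrite("pics/"+n,cv2.cvtColor(c["image"],cv2.COLOR_RGB2BGR))
E
python3 - <<'E'
from h import *
print(bot.read_state())
for n in("scene","top","wrist"):
    c=cam(n);save(c,n+"0.png");print(n,c["E"],c["M"].round(2).tolist(),c["mtx"],c["k1"],c.get("orientation"))
E
```

```text
{'time': 0.0, 'q': array([-1.20490621e+00,  2.64779942e-01,  1.60539027e+00, -8.59665249e-06,
        1.27367335e+00, -3.69017827e-02]), 'joint_vel': array([ 0.00036972, -0.00107717,  0.00041823,  0.00143051, -0.00054597,
        0.00177122]), 'joint_torque': array([ 1.00680343e-03, -5.15105224e+01, -3.67317116e+01,  2.71315275e-05,
        1.27923393e-02, -9.70057101e-06]), 'tool_pos': array([ 0.26432506, -0.62029937,  0.22993517]), 'tcp_rot': array([-3.07592053e+00, -6.27995538e-01,  5.91299843e-04]), 'wrist_force': array([-0.93607178, -0.44852056,  0.40180903]), 'torque': array([ 0.02941271, -0.03675653, -0.03468978]), 'width': 1.001756515963675}
scene [ 1.27543922 -0.51337015  0.57978918] [[0.62, -0.42, 0.66], [0.78, 0.34, -0.52], [-0.01, 0.84, 0.54]] [[356.55747688   0.         255.0555873 ]
 [  0.         356.55747688 197.62862654]
 [  0.           0.           1.        ]] -0.06298739007270404 [0.92630024 0.45651554 0.81649604]
top [ 0.51162562 -0.02392792  0.93453566] [[0.0, 0.99, -0.16], [-1.0, -0.0, -0.01], [-0.01, 0.16, 0.99]] [[380.32756522   0.         255.32830508]
 [  0.         380.32756522 193.76909248]
 [  0.           0.           1.        ]] 0.014944219282072638 [ 0.13772793 -0.11962477 -1.56672742]
wrist [ 0.33622833 -0.58945892  0.37203154] [[0.39, 0.88, 0.28], [-0.92, 0.37, 0.12], [-0.0, -0.31, 0.95]] [[320.64095021   0.         261.13633525]
 [  0.         320.64095021 191.42046132]
 [  0.           0.           1.        ]] -0.06718781696968312 None
```

View pics/scene0.png

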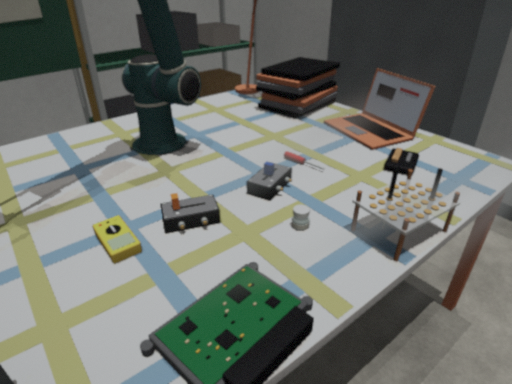

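View pics/top0.png

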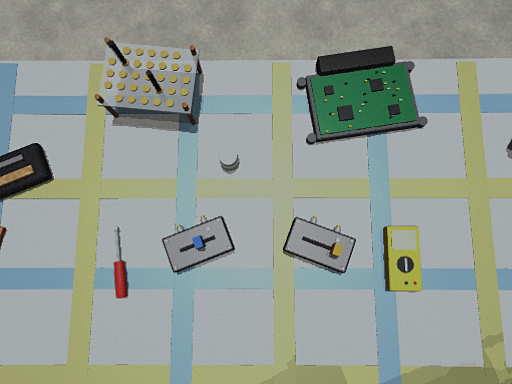

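View pics/wrist0.png

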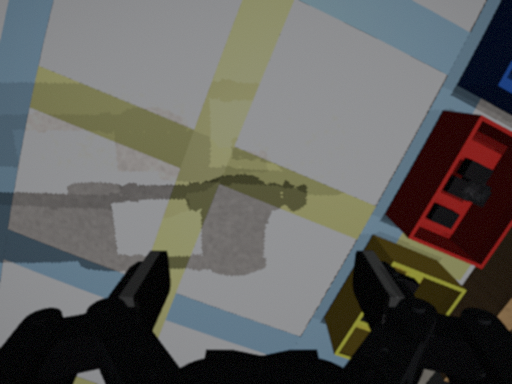

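The top view shows the orange box centred near (320,244) with its tab near (336,249) at the right end. The blue box is at (198,244), the meter at (403,258), the jar at (229,162) and the screwdriver at (120,265). In the scene view the orange tab is near (175,200). Next I'll measure them.

```bash
python3 - <<'E'
from h import *
big=[]
for n,(x0,y0,x1,y1) in (("top",(275,205,365,280)),("scene",(150,180,230,240))):
    c=cam(n);im=c["image"];cr=im[y0:y1,x0:x1]
    hsv=cv2.cvtColor(im,cv2.COLOR_RGB2HSV)
    m=cv2.inRange(hsv,(8,140,90),(22,255,255));mm=np.zeros_like(m);mm[y0:y1,x0:x1]=m[y0:y1,x0:x1]
    ys,xs=np.nonzero(mm);print(n,len(xs),xs.min(),xs.max(),ys.min(),ys.max(),xs.mean(),ys.mean())
    s=8 if n=="top" else 9
    cv2.imwrite(f"pics/{n}_crop.png",cv2.cvtColor(cv2.resize(cr,None,fx=s,fy=s,interpolation=cv2.INTER_CUBIC),cv2.COLOR_RGB2BGR))
E
```

```text
top 11 313 339 217 255 331.8181818181818 239.63636363636363
scene 75 172 179 194 208 174.98666666666668 201.72
```

View pics/top_crop.png

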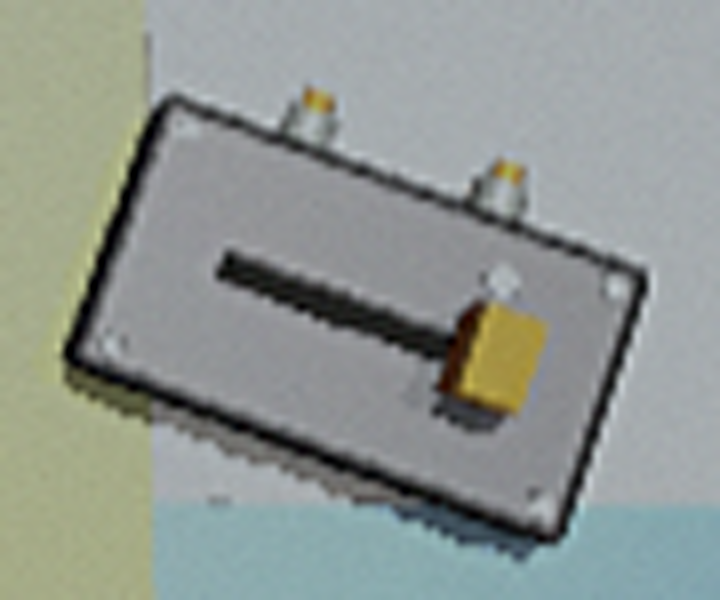

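View pics/scene_crop.png

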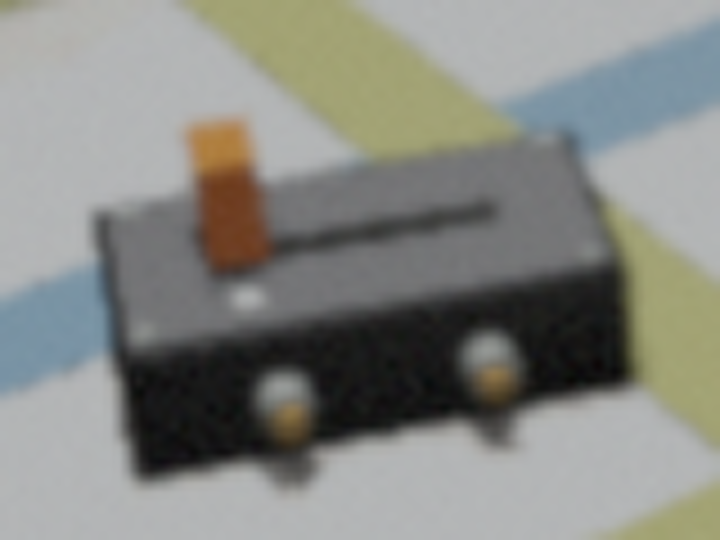

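The crops show the tab top at about (338,250) in the top view, with the white dot at (338,240) just beside it on the far side. The slot runs to the left, so +y of the box points to the robot's left. I'll fit the panel and tab now.

```bash
python3 - <<'E'
from h import *
t=cam("top");s=cam("scene")
im=t["image"]; hsv=cv2.cvtColor(im,cv2.COLOR_RGB2HSV)
x0,y0,x1,y1=283,215,358,275
print(hsv[250,339],hsv[235,330],hsv[262,330], hsv[270,300],hsv[250,332])
# tab top: bright orange
m=cv2.inRange(hsv,(8,90,90),(30,255,255));mm=np.zeros_like(m);mm[242:260,330:346]=m[242:260,330:346]
ys,xs=np.nonzero(mm);uvt=np.array([xs.mean(),ys.mean()]);print("tabtop",len(xs),uvt)
r=cv2.minAreaRect(np.c_[xs,ys].astype(np.float32));print(r)
# box: black outline -> fit
g=cv2.cvtColor(im,cv2.COLOR_RGB2GRAY)
print(g[235,283:365])
hs=cv2.cvtColor(s["image"],cv2.COLOR_RGB2HSV)
m=cv2.inRange(hs,(8,90,130),(25,255,255));mm=np.zeros_like(m);mm[190:201,168:182]=m[190:201,168:182]
ys,xs=np.nonzero(mm);uvs=np.array([xs.mean(),ys.mean()]);print("scene tabtop",len(xs),uvs)
print("tri",tri(ray(t,[uvt]),ray(s,[uvs])), onplane(t,[uvt],.086),onplane(s,[uvs],.086))
cr=lambda x,y,s,a,b:((x+.5)/s-.5+a,(y+.5)/s-.5+b)
# corners of top rim
T=[cr(x,y,8,275,205) for x,y in((178,97),(645,275),(560,540),(80,357))]
P=onplane(t,T,.046);print(P.round(4))
S=[cr(x,y,9,150,180) for x,y in((622,258),(125,348),(100,215),(570,132))]
Q=onplane(s,S,.046);print(Q.round(4)) # +y+x, -y+x, -y-x, +y-x
for a,b in((0,0),(1,1),(2,2),(3,3)): print(tri(ray(t,[T[a]]),ray(s,[S[b]])))
for X in (P,Q):
    yv=X[0]-X[1]+X[3]-X[2];xv=X[0]-X[3]+X[1]-X[2]
    print(X.mean(0),np.arctan2(-yv[0],yv[1]),np.arctan2(xv[1],xv[0]),np.linalg.norm(yv)/2,np.linalg.norm(xv)/2)
dt=cr(502,280,8,275,205);ds=cr(248,298,9,150,180)
print("dot",onplane(t,[dt],.046),onplane(s,[ds],.046))
sl=[cr(x,y,8,275,205) for x,y in((225,263),(440,343))];A=onplane(t,sl,.046);print("slot",A)
E
```

```text
[ 24 153 167] [105  10 149] [110  10 146] [ 95  48 176] [ 16 196  61]
tabtop 100 [337.34 249.46]
((337.3500061035156, 249.4499969482422), (7.905694484710693, 12.016655921936035), 18.434946060180664)
[169 165 167 170 142   3  35  99 165 154 149 151 150 147 150 149 151 149
 149 155 157 155 152 151 153 144 148 148 147 146 150 146 146 149 147 147
 145 142 147 145 146 144 144 149 147 148 146 145 143 144 145 145 145 147
 147 147 145 143 130  99  54  35  73 101 109 154 182 179 175 171 170 172
 172 172 167 175 168 168 167 170 171 170]
scene tabtop 31 [174.03225806 196.16129032]
tri (array([ 0.52761583, -0.19504855,  0.08423113]), [np.float64(3.184783006413398e-05), np.float64(3.1847830063984644e-05)]) [[ 0.52759762 -0.19466407  0.086     ]] [[ 0.53026213 -0.19620882  0.086     ]]
[[ 0.6041 -0.1108  0.046 ]
 [ 0.5525 -0.2447  0.046 ]
 [ 0.4774 -0.2173  0.046 ]
 [ 0.5288 -0.0812  0.046 ]]
[[ 0.5998 -0.1062  0.046 ]
 [ 0.548  -0.2418  0.046 ]
 [ 0.4801 -0.2166  0.046 ]
 [ 0.5308 -0.08    0.046 ]]
(array([ 0.60413067, -0.10972182,  0.04976623]), [np.float64(0.0008031537359347972), np.float64(0.0008031537359347827)])
(array([ 0.5524488 , -0.24363381,  0.04935293]), [np.float64(0.000219618554452384), np.float64(0.00021961855445233486)])
(array([ 0.47779402, -0.21672217,  0.04493767]), [np.float64(0.0009324765326768253), np.float64(0.0009324765326768314)])
(array([ 0.52935949, -0.08036447,  0.04542029]), [np.float64(0.001079250422777863), np.float64(0.0010792504227779686)])
[ 0.54069511 -0.16350591  0.046     ] -0.36438562822847875 -0.3613702867954144 0.14447937835917535 0.08040360027324699
[ 0.53968838 -0.16112932  0.046     ] -0.3600716814460988 -0.3588494197608067 0.14544197479476498 0.07314046459092623
dot [[ 0.55100501 -0.20343677  0.046     ]] [[ 0.54806218 -0.20238842  0.046     ]]
slot [[ 0.55580111 -0.12356296  0.046     ]
 [ 0.53293272 -0.18499578  0.046     ]]
```

```bash
cat > g.py <<'E'
from h import *
yaw=-0.362; d=np.array([-np.sin(yaw),np.cos(yaw),0]); bx=np.array([np.cos(yaw),np.sin(yaw),0])
tip=np.array([.5277,-.1951,.086])
def rep(ct=None,sgn=1):
    s=bot.read_state();Rm=rot(s["tcp_rot"]);p=s["tool_pos"]
    v=p-tip
    print("t",round(s["time"],2),"pos",p.round(4),"along",round(v@d*1000,1),"lat",round(v@bx*1000,1),"F along",round(s["wrist_force"]@d,2),s["wrist_force"].round(1),"w",round(s["width"],3),"q",s["q"].round(2))
    # desired: tool z down, tool x = sgn*d
    X=sgn*d;Z=np.array([0,0,-1.]);D=np.c_[X,np.cross(Z,X),Z]
    print("rotvec tool",R.from_matrix(Rm.T@D).as_rotvec().round(3))
    if ct is not None:
        print("shift tool mm",(Rm.T@(np.array(ct)-p)*1000).round(1))
        print("shift in desired frame mm",(D.T@(np.array(ct)-p)*1000).round(1))
E
python3 - <<'E'
from g import *
a=tip-.045*d;a[2]=.13
rep(a,1);rep(a,-1);print(rot(bot.read_state()["tcp_rot"]).round(2))
E
```

```text
t 0.35 pos [ 0.2645 -0.6208  0.2309] along -491.3 lat -95.3 F along 0.39 [0.5 0.2 0.4] w 0.995 q [-1.2   0.26  1.6  -0.    1.27 -0.04]
rotvec tool [-0.    -0.    -0.806]
shift tool mm [ 377.8 -256.   101.1]
shift in desired frame mm [446.3  95.3 100.9]
t 0.35 pos [ 0.2645 -0.6208  0.2309] along -491.3 lat -95.3 F along 0.39 [0.5 0.2 0.4] w 0.995 q [-1.2   0.26  1.6  -0.    1.27 -0.04]
rotvec tool [-0.000e+00  1.000e-03  2.336e+00]
shift tool mm [ 377.8 -256.   101.1]
shift in desired frame mm [-446.3  -95.3  100.9]
[[ 0.92  0.39 -0.  ]
 [ 0.39 -0.92  0.  ]
 [ 0.   -0.   -1.  ]]
```

Request:
servo_tool(
  targets="0 0 -0.115 0 0 0 0; 0 0 -0.115 0 0 0 0; 0 0 -0.115 0 0 0 0; 0 0 -0.115 0 0 0 0; 0 0 -0.115 0 0 0 0; 0 0 -0.115 0 0 0 0; 0 0 -0.115 0 0 0 0; 0 0 0 0 0 0 0",
  newtons=40,
)

```text
time: 1.02
tool_pos: [0.2644, -0.6206, 0.2305]
tcp_rot: [-2.55, -1.833, -0.001]
wrist_force: [0.4, -0.2, 0.1]
width: -0.001
```

```bash
python3 - <<'E'
from g import *
a=tip-.045*d;a[2]=.13
rep(a,1)
E
```

```text
t 1.02 pos [ 0.2644 -0.6206  0.2305] along -491.1 lat -95.5 F along -0.07 [ 0.4 -0.2  0.1] w -0.001 q [-1.2   0.26  1.6   0.    1.27 -0.88]
rotvec tool [-0.001 -0.001  0.038]
shift tool mm [442.1 112.4 100.9]
shift in desired frame mm [446.1  95.5 100.5]
```

Request:
servo_tool(
  targets="0 0 0.038 28 6 0 0; 0 0 0 28 6 0 0; 0 0 0 28 6 0 0; 0 0 0 28 6 0 0; 0 0 0 28 6 0 0; 0 0 0 28 6 0 0; 0 0 0 28 6 0 0; 0 0 0 28 6 0 0",
)

```text
time: 1.68
tool_pos: [0.3911, -0.4276, 0.2298]
tcp_rot: [2.62, 1.731, -0.003]
wrist_force: [0.6, 0.4, 0.3]
width: 0.001
```

```bash
python3 - <<'E'
from g import *
a=tip-.045*d;a[2]=.13
rep(a,1)
E
```

```text
t 1.68 pos [ 0.3911 -0.4276  0.2298] along -265.8 lat -45.4 F along 0.64 [0.6 0.4 0.3] w 0.001 q [-0.87  0.08  1.82 -0.    1.24 -0.47]
rotvec tool [ 0.     0.003 -0.041]
shift tool mm [222.8  36.3  99.3]
shift in desired frame mm [220.8  45.4  99.8]
```

Request:
servo_tool(
  targets="0 0 -0.04 27 5 0 0; 0 0 0 27 5 0 0; 0 0 0 27 5 0 0; 0 0 0 27 5 0 0; 0 0 0 27 5 0 0; 0 0 0 27 5 0 0; 0 0 0 27 5 0 0; 0 0 0 15 4 0 0",
)

```text
time: 2.35
tool_pos: [0.5084, -0.2412, 0.231]
tcp_rot: [2.606, 1.747, 0.001]
wrist_force: [0.3, 0.0, 0.8]
width: -0.003
```

```bash
python3 - <<'E'
from g import *
a=tip-.045*d;a[2]=.13
rep(a,1)
c=cam("wrist");save(c,"w1.png")
E
```

```text
t 2.35 pos [ 0.5084 -0.2412  0.231 ] along -49.9 lat -1.7 F along 0.16 [0.3 0.  0.8] w -0.003 q [-0.49  0.05  1.85 -0.    1.24 -0.1 ]
rotvec tool [ 0.004  0.002 -0.028]
shift tool mm [  5.2   1.2 101. ]
shift in desired frame mm [  4.9   1.7 101. ]
```

View pics/w1.png

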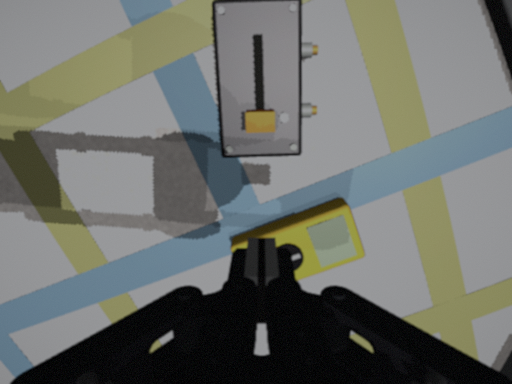

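The wrist view shows the orange tab at (260,121) with the white dot beside it at (284,117). The shut fingers line up behind it. The meter is under the wrist, but far below it.

```bash
cat >> g.py <<'E'
def wtab(name):
    c=cam("wrist");save(c,name);im=c["image"];hs=cv2.cvtColor(im,cv2.COLOR_RGB2HSV)
    m=cv2.inRange(hs,(8,120,70),(21,255,255))
    n,l,st,ce=cv2.connectedComponentsWithStats(m)
    for i in range(1,n):
        if st[i,4]>60:
            P=onplane(c,[ce[i]],.086)[0];v=P-tip
            print(st[i],ce[i].round(1),"lever(mm)",round(v@d*1000,1),"lat",round(v@bx*1000,1))
    return c
E
python3 - <<'E'
from g import *
rep();wtab("w2.png");t=cam("top");
E
```

```text
t 2.4 pos [ 0.5097 -0.2397  0.2311] along -48.1 lat -1.0 F along 2.12 [1.3 1.8 0.1] w 0.0 q [-0.48  0.05  1.85 -0.    1.24 -0.09]
rotvec tool [ 0.005  0.001 -0.027]
[244 113  30  22 310] [257.  126.8] lever(mm) -2.0 lat -3.0
```

Request:
servo_tool(
  targets="0 0 -0.028 4 1.5 25 0; 0 0 0 0 0 25 0; 0 0 0 0 0 25 0; 0 0 0 0 0 25 0; 0 0 0 0 0 0 0",
)

```text
time: 2.92
tool_pos: [0.5117, -0.246, 0.1319]
tcp_rot: [2.58, 1.767, 0.001]
wrist_force: [-0.7, 1.1, -0.8]
width: -0.007
```

```bash
python3 - <<'E'
from g import *
a=tip-.040*d;a[2]=.062
rep(a);wtab("w3.png")
E
```

```text
t 2.92 pos [ 0.5117 -0.246   0.1319] along -53.2 lat 3.1 F along 0.75 [-0.7  1.1 -0.8] w -0.007 q [-0.49  0.14  1.95 -0.01  1.04 -0.11]
rotvec tool [ 0.012  0.008 -0.008]
shift tool mm [13.8 -4.  69.8]
shift in desired frame mm [13.2 -3.1 69.9]
[230 114  44  35 736] [243.7 133. ] lever(mm) 0.4 lat -6.5
```

View pics/w3.png

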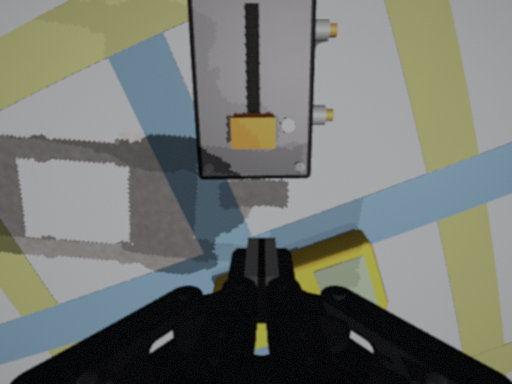

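```bash
sed -i 's/(8,120,70),(21,255,255)/(14,110,110),(24,255,255)/; s/P=onplane(c,\[ce\[i\]\]/ce[i]=st[i,:2]+(st[i,2:4]-1)\/2;P=onplane(c,[ce[i]]/' g.py
python3 - <<'E'
from g import *
a=tip-.040*d;a[2]=.062
rep(a);c=wtab("w4.png")
hs=cv2.cvtColor(c["image"],cv2.COLOR_RGB2HSV)
for y in(118,125,135,145):print(hs[y,228:280:5].tolist())
P=onplane(c,[(253,132)],.086)[0]-tip;print(P@d,P@bx)
E
```

```text
t 2.97 pos [ 0.5129 -0.2467  0.1343] along -53.5 lat 4.4 F along -0.66 [-0.  -0.7  0.2] w -0.004 q [-0.49  0.14  1.94 -0.01  1.05 -0.12]
rotvec tool [ 0.015  0.008 -0.008]
shift tool mm [14.1 -5.6 72.1]
shift in desired frame mm [13.5 -4.4 72.3]
[ 228  116   44   32 1330] [249.5 131.5] lever(mm) 0.6 lat -1.7
[294 241  74  27 220] [330.5 254. ] lever(mm) -81.6 lat 51.3
[[18, 133, 128], [21, 156, 155], [23, 146, 161], [23, 141, 163], [24, 141, 163], [24, 141, 163], [24, 141, 161], [24, 139, 163], [24, 140, 162], [19, 35, 138], [140, 5, 145]]
[[18, 131, 127], [20, 156, 163], [20, 153, 163], [21, 151, 162], [23, 142, 163], [24, 144, 161], [24, 139, 163], [24, 139, 163], [24, 141, 163], [20, 37, 139], [130, 5, 146]]
[[16, 108, 111], [20, 159, 162], [20, 155, 163], [20, 152, 164], [20, 153, 163], [20, 152, 164], [23, 143, 164], [24, 140, 164], [23, 141, 164], [20, 39, 137], [140, 5, 142]]
[[12, 29, 131], [20, 159, 164], [20, 160, 163], [20, 158, 163], [20, 157, 164], [20, 155, 164], [20, 160, 163], [22, 146, 164], [23, 145, 165], [20, 43, 138], [130, 6, 133]]
0.0002727017642164304 0.0003330256957623497
```

Request:
servo_tool(
  targets="0.012 0.008 -0.008 2 -4 22 0; 0 0 0 0 0 22 0; 0 0 0 0 0 20 0; 0 0 0 0 0 4 0; 0 0 0 0 0 0 0",
)

```text
time: 3.43
tool_pos: [0.52, -0.2523, 0.0799]
tcp_rot: [2.57, 1.764, 0.019]
wrist_force: [-0.3, -0.4, 0.6]
width: -0.003
```

```bash
python3 - <<'E'
from g import *
a=tip-.030*d;a[2]=.062
rep(a);rep();c=wtab("w5.png");rep(a)
E
```

```text
t 3.43 pos [ 0.52   -0.2523  0.0799] along -56.2 lat 13.0 F along -0.45 [-0.3 -0.4  0.6] w -0.003 q [-0.49  0.21  1.98 -0.    0.93 -0.13]
rotvec tool [ 0.027  0.004 -0.006]
shift tool mm [ 26.2 -13.6  17.4]
shift in desired frame mm [ 26.2 -13.   17.9]
t 3.43 pos [ 0.52   -0.2523  0.0799] along -56.2 lat 13.0 F along -0.45 [-0.3 -0.4  0.6] w -0.003 q [-0.49  0.21  1.98 -0.    0.93 -0.13]
rotvec tool [ 0.027  0.004 -0.006]
[ 197  122   62   43 2559] [227.5 143. ] lever(mm) 0.5 lat -1.6
[342 272  39  17 132] [361. 280.] lever(mm) -68.7 lat 62.4
t 3.48 pos [ 0.5201 -0.2524  0.0804] along -56.2 lat 13.2 F along 0.41 [0.2 0.4 0.7] w 0.002 q [-0.49  0.21  1.97 -0.    0.93 -0.13]
rotvec tool [ 0.028  0.004 -0.005]
shift tool mm [ 26.2 -13.9  17.9]
shift in desired frame mm [ 26.2 -13.2  18.4]
```

View pics/w5.png

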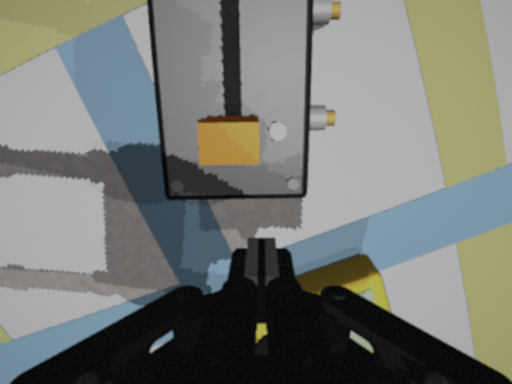

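Request:
servo_tool(
  targets="0.027 0.004 -0.005 0 -7 3 0; 0 0 0 0 0 0 0; 0 0 0 0 0 0 0",
)

```text
time: 3.73
tool_pos: [0.516, -0.2517, 0.0825]
tcp_rot: [2.582, 1.781, 0.005]
wrist_force: [-0.2, -0.1, 0.7]
width: -0.0
```

```bash
python3 - <<'E'
from g import *
a=tip-.030*d;a[2]=.062
rep(a)
E
```

```text
t 3.73 pos [ 0.516  -0.2517  0.0825] along -57.1 lat 9.1 F along -0.17 [-0.2 -0.1  0.7] w -0.0 q [-0.5   0.21  1.97  0.    0.96 -0.13]
rotvec tool [ 0.006  0.    -0.001]
shift tool mm [27.1 -9.3 20.4]
shift in desired frame mm [27.1 -9.1 20.5]
```

Request:
servo_tool(
  targets="0.006 0 0 0 -6 8 0; 0 0 0 0 -4 8 0; 0 0 0 0 0 5 0; 0 0 0 0 0 0 0",
)

```text
time: 4.07
tool_pos: [0.5076, -0.2487, 0.0624]
tcp_rot: [2.582, 1.782, 0.002]
wrist_force: [-0.6, 0.2, 0.1]
width: 0.002
```

```bash
python3 - <<'E'
from g import *
a=tip-.030*d;a[2]=.062
rep(a)
E
```

```text
t 4.07 pos [ 0.5076 -0.2487  0.0624] along -57.3 lat 0.2 F along -0.06 [-0.6  0.2  0.1] w 0.002 q [-0.5   0.22  2.   -0.    0.92 -0.14]
rotvec tool [ 0.004  0.001 -0.001]
shift tool mm [27.3 -0.2  0.4]
shift in desired frame mm [27.3 -0.2  0.4]
```

Request:
servo_tool(
  targets="0 0 0 8 0 0 0; 0 0 0 8 0 0 0; 0 0 0 8 0 0 0; 0 0 0 3 0 0 0; 0 0 0 0 0 0 0; 0 0 0 0 0 0 0",
)

```text
time: 4.57
tool_pos: [0.5176, -0.2193, 0.0611]
tcp_rot: [2.583, 1.784, 0.001]
wrist_force: [0.1, -0.5, -0.0]
width: -0.004
```

```bash
python3 - <<'E'
from g import *
rep();wtab("w6.png");s=cam("scene");cv2.imwrite("pics/s6.png",cv2.cvtColor(cv2.resize(s["image"][130:250,110:260],None,fx=5,fy=5),cv2.COLOR_RGB2BGR))
E
```

```text
t 4.57 pos [ 0.5176 -0.2193  0.0611] along -26.2 lat -0.9 F along -0.48 [ 0.1 -0.5 -0. ] w -0.004 q [-0.44  0.22  2.   -0.    0.92 -0.08]
rotvec tool [0.002 0.    0.   ]
[359 167   7  14  89] [362.  173.5] lever(mm) 21.8 lat 36.9
[ 243  204   52   42 1263] [268.5 224.5] lever(mm) 0.9 lat 1.5
```

View pics/w6.png

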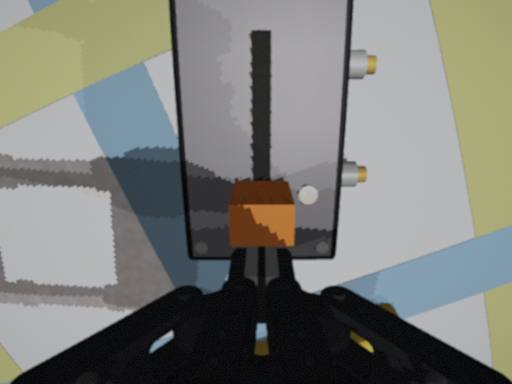

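View pics/s6.png

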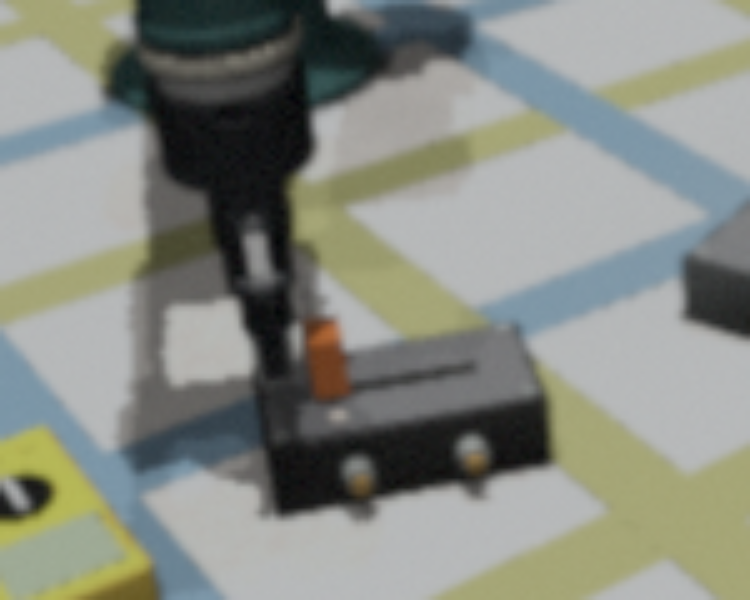

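The fingers are just behind the tab's back face and centred on it, with tab centre x at about 263 in the wrist view. I'll creep in until they touch.

Request:
servo_tool(
  targets="0 0 0 2 0 0 0; 0 0 0 1 0 0 0; 0 0 0 0 0 0 0",
)

```text
time: 4.92
tool_pos: [0.5188, -0.2172, 0.0615]
tcp_rot: [2.584, 1.782, 0.001]
wrist_force: [0.5, 0.9, -0.6]
width: -0.002
```

Request:
servo_tool(
  targets="0 0 0 1.5 0 0 0; 0 0 0 0.5 0 0 0",
)

```text
time: 5.08
tool_pos: [0.5195, -0.2156, 0.0615]
tcp_rot: [2.584, 1.782, 0.001]
wrist_force: [-0.1, -0.8, 0.2]
width: 0.002
```

```bash
python3 - <<'E'
from g import *
rep()
E
```

```text
t 5.08 pos [ 0.5195 -0.2156  0.0615] along -22.1 lat -0.4 F along -0.77 [-0.1 -0.8  0.2] w 0.002 q [-0.44  0.22  2.   -0.    0.92 -0.07]
rotvec tool [ 0.003  0.001 -0.002]
```

Request:
servo_tool(
  targets="0 0 0 1.5 0 0 0; 0 0 0 0.5 0 0 0",
)

```text
time: 5.25
tool_pos: [0.5202, -0.2138, 0.0616]
tcp_rot: [2.585, 1.781, 0.001]
wrist_force: [0.6, -0.6, -0.1]
width: -0.002
```

Request:
servo_tool(
  targets="0 0 0 1.5 0 0 0; 0 0 0 0.5 0 0 0",
)

```text
time: 5.42
tool_pos: [0.5205, -0.2131, 0.0616]
tcp_rot: [2.582, 1.782, -0.002]
wrist_force: [-0.9, -2.6, 0.8]
width: -0.001
```

```bash
python3 - <<'E'
from g import *
rep()
E
```

```text
t 5.42 pos [ 0.5205 -0.2131  0.0616] along -19.4 lat -0.4 F along -2.76 [-0.9 -2.6  0.8] w -0.001 q [-0.43  0.22  2.   -0.    0.92 -0.07]
rotvec tool [ 0.003  0.004 -0.001]
```

Contact came at TCP along ≈ -19.5 mm, as predicted. I'll push in small increments towards about -10.5.

Request:
servo_tool(
  targets="0 0 0 2 0 0 0; 0 0 0 2 0 0 0",
)

```text
time: 5.58
tool_pos: [0.521, -0.2118, 0.0617]
tcp_rot: [2.579, 1.782, -0.008]
wrist_force: [-2.4, -5.6, -0.7]
width: 0.002
```

```bash
python3 - <<'E'
from g import *
rep()
E
```

```text
t 5.58 pos [ 0.521  -0.2118  0.0617] along -18.0 lat -0.4 F along -6.07 [-2.4 -5.6 -0.7] w 0.002 q [-0.43  0.22  2.   -0.01  0.92 -0.06]
rotvec tool [0.003 0.008 0.   ]
```

Request:
servo_tool(
  targets="0 0 0 2 0 0 0; 0 0 0 2 0 0 0",
)

```text
time: 5.75
tool_pos: [0.5217, -0.2099, 0.0617]
tcp_rot: [2.577, 1.781, -0.012]
wrist_force: [-1.7, -3.9, 0.3]
width: 0.002
```

```bash
python3 - <<'E'
from g import *
rep()
E
```

```text
t 5.75 pos [ 0.5217 -0.2099  0.0617] along -15.9 lat -0.4 F along -4.28 [-1.7 -3.9  0.3] w 0.002 q [-0.42  0.22  2.   -0.01  0.92 -0.05]
rotvec tool [0.003 0.011 0.001]
```

Request:
servo_tool(
  targets="0 0 0 2 0 0 0; 0 0 0 1.5 0 0 0",
)

```text
time: 5.92
tool_pos: [0.5228, -0.2069, 0.0617]
tcp_rot: [2.578, 1.78, -0.013]
wrist_force: [-1.6, -1.4, 0.1]
width: 0.006
```

```bash
python3 - <<'E'
from g import *
rep()
E
```

```text
t 5.92 pos [ 0.5228 -0.2069  0.0617] along -12.8 lat -0.4 F along -1.86 [-1.6 -1.4  0.1] w 0.006 q [-0.41  0.22  2.   -0.01  0.92 -0.04]
rotvec tool [0.003 0.012 0.   ]
```

Lever is near 6.7 mm, at the ridge. A little more.

Request:
servo_tool(
  targets="0 0 0 1.5 0 0 0; 0 0 0 0.5 0 0 0",
)

```text
time: 6.08
tool_pos: [0.524, -0.2038, 0.0617]
tcp_rot: [2.579, 1.78, -0.011]
wrist_force: [-0.4, 0.7, -0.2]
width: -0.002
```

```bash
python3 - <<'E'
from g import *
rep()
wtab("w7.png")
E
```

```text
t 6.08 pos [ 0.524  -0.2038  0.0617] along -9.5 lat -0.4 F along 0.49 [-0.4  0.7 -0.2] w -0.002 q [-0.41  0.22  2.   -0.01  0.92 -0.04]
rotvec tool [ 0.003  0.01  -0.001]
[355 194   7  13  84] [358. 200.] lever(mm) 28.1 lat 36.9
[245 211  48  35 806] [268.5 228. ] lever(mm) 16.2 lat 2.0
```

View pics/w7.png

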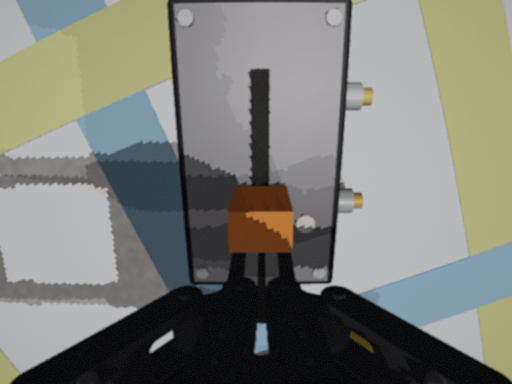

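The lever has snapped into the first notch and the contact force is gone. I'll rest there for about 0.7 s.

Request:
servo_tool(
  targets="0 0.01 0 -1 0 0 0; 0 0 0 0 0 0 0; 0 0 0 0 0 0 0; 0 0 0 0 0 0 0; 0 0 0 0 0 0 0; 0 0 0 0 0 0 0; 0 0 0 0 0 0 0; 0 0 0 0 0 0 0",
)

```text
time: 6.8
tool_pos: [0.5241, -0.2034, 0.0616]
tcp_rot: [2.585, 1.785, 0.006]
wrist_force: [0.4, 0.6, -0.5]
width: 0.003
```

```bash
python3 - <<'E'
from g import *
rep();wtab("w8.png")
E
```

```text
t 6.8 pos [ 0.5241 -0.2034  0.0616] along -9.0 lat -0.4 F along 0.73 [ 0.4  0.6 -0.5] w 0.003 q [-0.42  0.22  2.    0.    0.92 -0.06]
rotvec tool [ 0.003 -0.003 -0.   ]
[355 196   7  12  78] [358.  201.5] lever(mm) 27.4 lat 37.0
[247 211  46  36 939] [269.5 228.5] lever(mm) 16.0 lat 2.4
```

Request:
servo_tool(
  targets="0 0 0 2 0 0 0; 0 0 0 2 0 0 0; 0 0 0 1 0 0 0",
)

```text
time: 7.1
tool_pos: [0.5255, -0.1998, 0.0616]
tcp_rot: [2.583, 1.785, 0.003]
wrist_force: [-2.0, -5.6, 0.0]
width: -0.002
```

```bash
python3 - <<'E'
from g import *
rep()
E
```

```text
t 7.1 pos [ 0.5255 -0.1998  0.0616] along -5.2 lat -0.4 F along -5.92 [-2.  -5.6  0. ] w -0.002 q [-0.41  0.22  2.    0.    0.92 -0.05]
rotvec tool [ 0.003 -0.     0.001]
```

Contact again at -5.2 to -5.5, as expected for lever 14 mm. Pushing on.

Request:
servo_tool(
  targets="0 0 0 2 0 0 0; 0 0 0 2 0 0 0; 0 0 0 2 0 0 0",
)

```text
time: 7.35
tool_pos: [0.5262, -0.198, 0.0617]
tcp_rot: [2.577, 1.786, -0.007]
wrist_force: [-1.4, -4.5, 0.5]
width: 0.001
```

```bash
python3 - <<'E'
from g import *
rep()
E
```

```text
t 7.35 pos [ 0.5262 -0.198   0.0617] along -3.3 lat -0.4 F along -4.69 [-1.4 -4.5  0.5] w 0.001 q [-0.4   0.22  2.   -0.01  0.92 -0.04]
rotvec tool [0.003 0.008 0.003]
```

Request:
servo_tool(
  targets="0 0 0 2 0 0 0; 0 0 0 2 0 0 0",
)

```text
time: 7.52
tool_pos: [0.527, -0.1959, 0.0617]
tcp_rot: [2.575, 1.785, -0.012]
wrist_force: [-1.5, -2.2, -0.4]
width: -0.004
```

```bash
python3 - <<'E'
from g import *
rep()
E
```

```text
t 7.52 pos [ 0.527  -0.1959  0.0617] along -1.0 lat -0.4 F along -2.62 [-1.5 -2.2 -0.4] w -0.004 q [-0.39  0.22  2.   -0.01  0.92 -0.03]
rotvec tool [0.002 0.011 0.004]
```

Request:
servo_tool(
  targets="0 0 0 2 0 0 0; 0 0 0 1 0 0 0",
)

```text
time: 7.68
tool_pos: [0.5281, -0.1929, 0.0617]
tcp_rot: [2.575, 1.785, -0.011]
wrist_force: [-0.5, -1.3, 0.3]
width: 0.001
```

```bash
python3 - <<'E'
from g import *
rep()
E
```

```text
t 7.68 pos [ 0.5281 -0.1929  0.0617] along 2.2 lat -0.4 F along -1.4 [-0.5 -1.3  0.3] w 0.001 q [-0.39  0.22  2.   -0.01  0.92 -0.02]
rotvec tool [0.003 0.011 0.003]
```

Request:
servo_tool(
  targets="0 0 0 1 0 0 0; 0 0 0 0 0 0 0",
)

```text
time: 7.85
tool_pos: [0.5289, -0.1907, 0.0617]
tcp_rot: [2.576, 1.785, -0.009]
wrist_force: [0.3, -0.5, 0.5]
width: 0.0
```

```bash
python3 - <<'E'
from g import *
rep();wtab("w9.png")
E
```

```text
t 7.85 pos [ 0.5289 -0.1907  0.0617] along 4.6 lat -0.4 F along -0.37 [ 0.3 -0.5  0.5] w 0.0 q [-0.38  0.22  2.   -0.01  0.92 -0.02]
rotvec tool [0.003 0.009 0.003]
[243 211  50  34 856] [267.5 227.5] lever(mm) 30.4 lat 1.5
[353 217   7  12  76] [356.  222.5] lever(mm) 32.6 lat 36.9
```

View pics/w9.png

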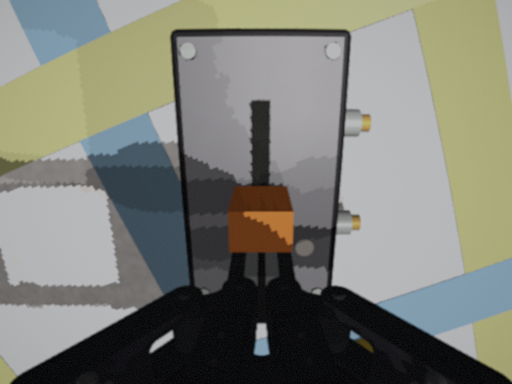

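The lever is in the second notch: the wrist reads about 30 mm including its 1–2 mm bias, and the force is near zero. Resting about 0.7 s.

Request:
servo_tool(
  targets="0 0.009 0.003 -1 0 0 0; 0 0 0 0 0 0 0; 0 0 0 0 0 0 0; 0 0 0 0 0 0 0; 0 0 0 0 0 0 0; 0 0 0 0 0 0 0; 0 0 0 0 0 0 0; 0 0 0 0 0 0 0",
)

```text
time: 8.57
tool_pos: [0.5288, -0.1908, 0.0616]
tcp_rot: [2.585, 1.785, 0.005]
wrist_force: [0.0, -0.3, 0.3]
width: -0.0
```

```bash
python3 - <<'E'
from g import *
rep();wtab("w10.png")
E
```

```text
t 8.57 pos [ 0.5288 -0.1908  0.0616] along 4.4 lat -0.5 F along -0.26 [ 0.  -0.3  0.3] w -0.0 q [-0.39  0.22  2.    0.    0.92 -0.03]
rotvec tool [ 0.002 -0.002 -0.   ]
[ 245  210   48   40 1003] [268.5 229.5] lever(mm) 29.0 lat 1.9
[353 217   7  12  75] [356.  222.5] lever(mm) 32.0 lat 37.1
```

Contact is due at +8.5 mm and the ridge at +15.5. I'll stop near +18.

Request:
servo_tool(
  targets="0 0 0 2 0 0 0; 0 0 0 2 0 0 0; 0 0 0 1 0 0 0",
)

```text
time: 8.87
tool_pos: [0.5304, -0.1868, 0.0617]
tcp_rot: [2.583, 1.785, 0.003]
wrist_force: [-3.0, -6.2, 0.2]
width: -0.001
```

Request:
servo_tool(
  targets="0 0 0 2 0 0 0; 0 0 0 2 0 0 0; 0 0 0 2 0 0 0",
)

```text
time: 9.12
tool_pos: [0.5311, -0.1849, 0.0618]
tcp_rot: [2.577, 1.786, -0.007]
wrist_force: [-2.5, -5.7, -0.4]
width: -0.003
```

```bash
python3 - <<'E'
from g import *
rep()
E
```

```text
t 9.12 pos [ 0.5311 -0.1849  0.0618] along 10.7 lat -0.4 F along -6.26 [-2.5 -5.7 -0.4] w -0.003 q [-0.37  0.22  2.   -0.01  0.92 -0.01]
rotvec tool [0.002 0.007 0.003]
```

Request:
servo_tool(
  targets="0 0 0 2 0 0 0; 0 0 0 2 0 0 0",
)

```text
time: 9.28
tool_pos: [0.5319, -0.1829, 0.0618]
tcp_rot: [2.575, 1.786, -0.012]
wrist_force: [-0.9, -2.9, 0.7]
width: -0.001
```

```bash
python3 - <<'E'
from g import *
rep()
E
```

```text
t 9.28 pos [ 0.5319 -0.1829  0.0618] along 12.9 lat -0.4 F along -3.05 [-0.9 -2.9  0.7] w -0.001 q [-0.37  0.22  2.   -0.01  0.92 -0.  ]
rotvec tool [0.002 0.011 0.004]
```

Request:
servo_tool(
  targets="0 0 0 2 0 0 0; 0 0 0 1 0 0 0",
)

```text
time: 9.45
tool_pos: [0.5329, -0.18, 0.0618]
tcp_rot: [2.575, 1.785, -0.012]
wrist_force: [-0.3, -0.7, 0.4]
width: 0.001
```

Request:
servo_tool(
  targets="0 0 0 1 0 0 0; 0 0 0 0 0 0 0",
)

```text
time: 9.62
tool_pos: [0.5338, -0.1778, 0.0617]
tcp_rot: [2.576, 1.785, -0.01]
wrist_force: [0.2, -0.8, -0.3]
width: -0.004
```

```bash
python3 - <<'E'
from g import *
rep();wtab("w11.png")
E
```

```text
t 9.62 pos [ 0.5338 -0.1778  0.0617] along 18.3 lat -0.5 F along -0.64 [ 0.2 -0.8 -0.3] w -0.004 q [-0.36  0.22  2.   -0.01  0.92  0.01]
rotvec tool [0.002 0.009 0.003]
[240 211  53  34 869] [266.  227.5] lever(mm) 44.2 lat 0.8
[350 237   7  12  67] [353.  242.5] lever(mm) 37.4 lat 36.6
```

View pics/w11.png

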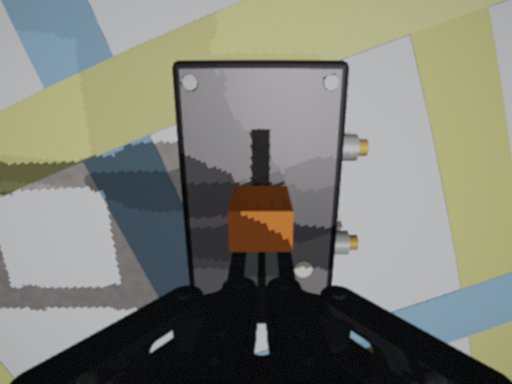

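Wrist view: tab at (261,220), reading about 44 mm (same bias as before), so it is in the third notch. I'll back off, raise the arm and look.

Request:
servo_tool(
  targets="0 0.009 0.003 -8 0 0 0; 0 0 0 -10 0 0 0; 0 0 0 -10 0 0 0; 0 0 0 0 0 -10 0; 0 0 0 0 0 -20 0; 0 0 0 0 0 -25 0; 0 0 0 0 0 -25 0; 0 0 0 0 0 -25 0",
)

```text
time: 10.33
tool_pos: [0.5162, -0.206, 0.1647]
tcp_rot: [-2.577, -1.773, 0.008]
wrist_force: [-0.5, 0.2, 0.3]
width: -0.0
```

Request:
servo_tool(
  targets="0 0 0 -25 0 -15 0; 0 0 0 -28 0 0 0; 0 0 0 -28 0 0 0; 0 0 0 -28 0 0 0; 0 0 0 -28 0 0 0; 0 0 0 -28 0 0 0; 0 0 0 -10 0 0 0; 0 0 0 0 0 0 0",
)

```text
time: 11.0
tool_pos: [0.4555, -0.382, 0.1987]
tcp_rot: [2.583, 1.772, 0.01]
wrist_force: [0.0, -0.3, -0.4]
width: 0.0
```

```bash
python3 - <<'E'
from g import *
rep();wtab("w12.png")
t=cam("top");save(t,"t12.png");s=cam("scene");save(s,"s12.png")
hsv=cv2.cvtColor(t["image"],cv2.COLOR_RGB2HSV)
m=cv2.inRange(hsv,(8,90,90),(30,255,255))
n,l,st,ce=cv2.connectedComponentsWithStats(m[225:262,290:350])
for i in range(1,n):
    if st[i,4]>20:
        v=onplane(t,[ce[i]+[290,225]],.086)[0]-tip;print(st[i],"top lever",v@d*1000,v@bx*1000)
E
```

```text
t 11.0 pos [ 0.4555 -0.382   0.1987] along -200.4 lat -1.4 F along -0.32 [ 0.  -0.3 -0.4] w 0.0 q [-0.74  0.13  1.83  0.    1.18 -0.38]
rotvec tool [ 0.011 -0.    -0.006]
[219 112  22  23  70] [229.5 123. ] lever(mm) -147.4 lat -24.8
[ 24  11  11  14 102] top lever 42.44879362592474 -0.5053990151960823
```

View pics/t12.png

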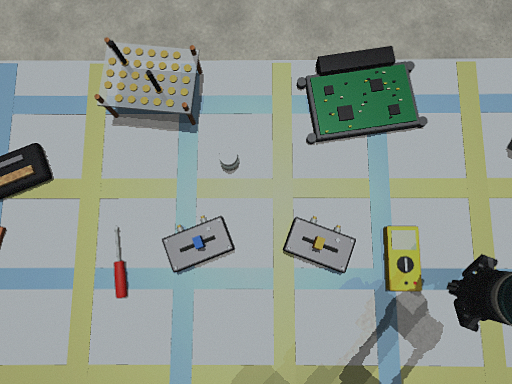

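View pics/s12.png

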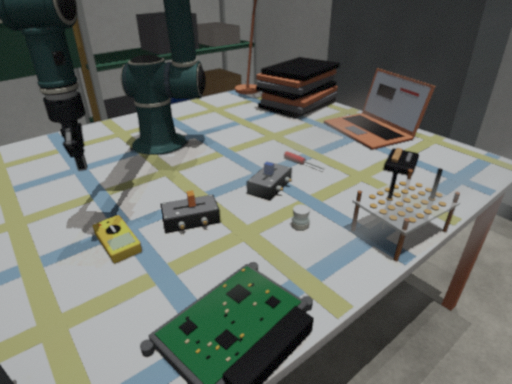

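The top view shows the orange tab at (319,243), which is 42.4 mm and so the third click. The blue tab is still at (198,242). Meter (403,258), jar (229,162) and screwdriver (120,265) have not moved, and the arm is clear. Handing in.

```bash
python3 -c "
from h import *
print(finish_job())"
```

```text
the job is handed in; nothing more can be done
None
```

The orange lever is in its third notch. I pushed it from behind with the shut fingertips, one click at a time, and let it rest about 0.7 s in the first and second notches. Then I backed off and handed the job in at about 11 s of the 54 s.

**Lever position:** The last top-camera check put it at 42.4 mm, against 42 mm for the third click. During the pushing, the wrist camera read 1–2 mm high at every notch (about 16, 29–30 and 44 mm). I put this down to the shaded tab confusing the colour mask. The points where the fingers touched the lever agreed with the notch spacing.

**Forces:** I read at most about 7 N at the wrist between moves, and it was close to zero in each notch.

**Other items:** By eye, in the before and after top views, the blue lever, screwdriver, jar and meter had not moved. The arm was touching nothing at the end.

**Approach:** On the way down the tool drifted about 13 mm sideways and tilted slightly. I corrected both before the fingers touched the lever.

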